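Shut the clamshell sample cell, pin it and keep it pressed

ROBOT

A 7-joint arm with a two-finger parallel gripper is mounted at the origin on a cart in front of the work surface, level with it; the furniture and walls round the work are solid. World frame = base frame: x ahead of the robot, y to its left, z up, the work surface at z = 0. Lengths are in mm, angles in rad, forces in N, time in s.
With the tool pointing down it reaches from about 350 to 900 mm from the base axis. Payload 19.9 kg.
Tool frame: the origin (TCP) lies midway between the tips of the shut fingers; the grasp point (between the pads) lies 19 mm behind it; z points along the fingers, y is the line along which they close (so a half turn about z gives the same grasp; the last joint's range is limited). The gripper opens to 85 mm and grips with 20 to 120 N. Pads are 22 mm wide; open, the fingers measure 114 mm over their backs; the gripper's body (76 mm by 85 mm) begins 54 mm behind the grasp point. The pads swing forward as they close: fully open they stand 13 mm farther back than shut.
Start: joints at [-1.331, 0.417, -0.01, 1.614, 0.005, 1.111, -0.053], TCP at [173.793, 600.331, 231.26] pointing down, gripper open.
Joint ranges: [-2.81, 2.81], [-0.39, 2.02], [-1.27, 1.25], [0.06, 2.57], [-1.19, 4.33], [0.19, 2], [-2.82, 2.82]. Speed limits (rad/s): [1.89, 1.89, 2.39, 2.39, 3.01, 3.01, 3.01].

INTERFACE

Orientations are given as a unit quaternion [w, x, y, z].
In Python, from bench import ctrl gives the robot as it stands. The module is installed in compiled form; this text tells all that it offers.
- The arm moves only by the tool arm_command, never from a script. Its argument "increments" is text: rows parted by semicolons, each of 5 numbers parted by spaces: the shift along the tool's x, y, z in m, then the turn about the tool's z in rad, then the gripper command: -1 is fully open, 1 is shut, values between are in proportion. In form: tx ty tz twist gripper; .... A call has 1 to 20 rows; each row is the pose to reach, as a shift and turn from the pose commanded when the call began, along the tool's axes at that moment; what a row does not reach only later rows make up. A row lasts 1/12 s, in which the tool goes at most 41.7 mm and 7.16 degrees, less where a joint would pass 70% of its speed; a pose out of reach is approached as far as the arm can. A call with a gripper value outside its range is refused whole. The fingers move at their own pace and stop on an object; "newtons" is the grip in N (left out, the last holds). Time passes only in rows, so rows that repeat a pose let the fingers close. It gives the time, the measured TCP pose, the force, the opening and the grip force at its end, in the units of the state.
- ctrl.observe(): the state, without advancing time (a new reading comes with each control period).
- ctrl.get_image(name): name is "scene" or "top" or "wrist"; returns (picture, depth): 400x640x3 uint8, red, green, blue; 400x640 float32, mm along the optical axis (not along the pixel's ray), 0 where there is no reading.
- ctrl.camera_model(name): a dict with "camera_matrix" (3x3 intrinsics, pixels), "camera_from_world" (4x4, takes a point from world to camera coordinates); the wrist camera has in their place "T_tool_cam" (4x4, takes a point from camera to tool coordinates, whose origin is the TCP and whose axes are the flange's). Camera axes: x right, y down, z forward; pixel columns grow to the right and rows downward; lengths in mm; the calibration is good to about 2 mm. A picture is of the moment at which its call begins: read the wrist's pose just before it. camera_model takes no time and is no camera call.
- ctrl.hand_in(): hands the job in; it is judged then, once.
Trained networks look in the newest picture that a camera, given by its name, has taken for a name from the list of things; names that differ only in an ending like _2 or _b are one class to them, and where a whole thing is asked for, a point or a joint stands for the part that bears it (a point fixed in the world has none). Each returns a list of dicts, best first, with "score" (0 to 1); they miss things now and then, are a little off and sometimes report something else, mostly with a low value. They report only what shows in the picture. A call takes as long as a camera call. They do not tell look-alikes from the thing itself.
- ctrl.search_frame(camera, query): "centre" ([column, row] as shares, 0 to 1, of the picture: columns of its width, rows of its height, amid what is visible of it).
- ctrl.regions_of(camera, query): "mask" (400x640 bool, what is visible of it) and "centre" ([column, row] as shares, 0 to 1, of the picture: columns of its width, rows of its height, amid what is visible of it).
- ctrl.tip_of(camera, query): "centre" ([column, row] as shares, 0 to 1, of the picture: columns of its width, rows of its height: a listed point, or the origin of a listed thing).
The state is a dict: "t": time; "joint_pos": joint angles; "qvel": joint speeds; "joint_torque": joint torques, N m; "position": TCP position; "tcp_rot": TCP orientation; "contact_force": force on the tool from outside, world axes, zero at the start; "torque": the same for the moment, N m; "grip_width": finger opening in mm; "grasp_force": force on a finger pad.
Only numpy, scipy, OpenCV 4.12 (cv2) and the standard library are available. Lean on these libraries where they do the work, as an engineer would, in place of code of your own. Each camera call takes 0.05 s, during which the arm holds its last target. There are 200 camera calls.

TASK

Gently shut the open lid of the aluminium clamshell sample cell, then take the steel locking pin from its stand and push it through the lid's hole into the hole of the base until its collar presses the springy lid fully shut. The lid has a thin window, so never press on it with more than 35 N. Finish while still holding the pin and pressing it down, so that the lid stays fully shut; leave the bottle, the timer and the tub standing near the work alone.

Things in the scene. Friction and masses are not known exactly. Their poses are not given: they have to be found in the camera images.
- jig: base of the sample cell, a bare aluminium block on a foot plate, 158 x 118 x 34 mm, fixed to the worktop; origin at the centre of its underside; its x axis points from the front (where the pin hole is) to the hinge, y along the hinge, z up; a shallow clear dish lies fixed in its nest
- base_hole (a point): centre of the mouth of the pin hole in the base, on the base's top face (34 mm above the worktop), 112 mm in front of the hinge line; vertical through hole of diameter 13 mm with a 2 mm chamfer, 34 mm deep; turns with the jig
- hinge_line (a point): middle of the hinge line, 35 mm above the worktop; the lid turns about the jig's y axis through here, its underside passing through this line; turns with the jig
- lid: hinged lid, aluminium frame with a clear window, reaching from the hinge to 134 mm in front of it, 100 mm wide, 8 mm thick; origin on the hinge line; its x axis points from the lid's front edge to the hinge, its z axis is the normal of its outer face; closed, its underside is 35 mm and its top 43 mm above the worktop
- lid_hole (a point): centre of the pin hole in the lid, on its outer face; diameter 15 mm, through the 8 mm lid, 112 mm from the hinge; exactly above the base hole when the lid is shut
- lid_edge (a point): middle of the lid's front edge, on its outer face, 134 mm from the hinge
- hinge_leaf (a joint): lid hinge angle in rad: 0 = swung down on its stop, grows as it opens (at most 1.3); friction holds the lid where it is left, 1 to 2 N at the front edge moves it
- lid_spring (a joint): springy last bit of the lid's closing in rad, added to the hinge angle: 0.05 (not pressed) = the swung-down lid stands about 6 mm ajar at the pin hole, 0 = pressed fully shut on a hard stop; fully shut takes about 6 N pressing down at the pin hole, and it springs up again when let go
- pin_stand: grey square block 56 x 56 x 42 mm, fixed to the worktop, in whose middle hole (13 mm) the pin stands; origin at the centre of its underside
- pin: loose steel locking pin, about 0.09 kg, standing upright; from its tip up: shank of diameter 10 mm and length 36 mm, whose lowest 8 mm taper to 5 mm, then a collar of diameter 26 mm and 4 mm thick, then a round grip of diameter 18 mm and 50 mm long; origin at its tip, z axis along it to the grip; the collar rests on top of the stand, or on the lid when pushed home, when the tip lies 7 mm above the worktop
- pin_tip (a point): tip of the pin, at the lower end of its shank
- pin_grip (a point): centre of the pin's round grip, 65 mm above the tip and 29 mm above the underside of the collar
- timer: bystander: small bench timer, 62 x 68 x 20 mm; origin at the centre of its underside
- bottle_blank: bystander: small reagent bottle with a pale cap, 54 x 52 x 104 mm; origin at the centre of its underside
- tub_caps: bystander: screw-top tub with a lid, 54 x 54 x 48 mm; origin at the centre of its underside
There are look-alikes about, which are no part of the job. Several things have the shape of the pin; the one meant has the colours described above.

How it is judged:
By the outcome, as a careful person would: the job done as asked, in the order asked, and still so for the second after the job is handed in, while the arm keeps its last pose, push and grip.
It also fails if it takes over 54 s, if anything falls off the work surface, if the arm or the gripper's body presses on something with over 40 N, if the wrist force passes 120 N, or if a joint passes its speed limit or range.

## Working session

There is one attempt and no reset: what is moved stays moved. The work goes in short steps, Python scripts to look and compute and a tool call to move; the robot and the scene stay as the last step left them, time stands still between calls to the robot, and variables do not carry over. Pictures are saved under pics/ and viewed, at most 10 in all, crops included, and the job is handed in when it is done.

Besides the shell and the picture viewer there is one more tool, called after "Call:" as name(argument=value, ...), one argument or row to a line, values as JSON. arm_command: Moves the arm, as the interface text tells. Its arguments: {"type":"object","properties":{"increments":{"type":"string"},"newtons":{"type":"number"}},"required":["increments"]}

```bash
mkdir -p pics
cat > h.py <<'E'
import numpy as np, cv2
from bench import ctrl
from scipy.spatial.transform import Rotation as R
def toolT():
    s=ctrl.observe(); T=np.eye(4); q=s["tcp_rot"]
    T[:3,:3]=R.from_quat([q[1],q[2],q[3],q[0]]).as_matrix(); T[:3,3]=s["position"]; return T
def w_from_c(name,T=None):
    m=ctrl.camera_model(name); K=np.array(m["camera_matrix"])
    if name=="wrist": return K,(toolT() if T is None else T)@np.array(m["T_tool_cam"])
    return K,np.linalg.inv(np.array(m["camera_from_world"]))
def pt(K,W,u,v,d):
    return (W@np.r_[np.linalg.inv(K)@[u,v,1]*d,1])[:3]
def ptz(K,W,u,v,z):
    r=W[:3,:3]@np.linalg.inv(K)@[u,v,1]; return W[:3,3]+r*(z-W[2,3])/r[2]
E
python3 - <<'E'
from h import *
np.set_printoptions(precision=1,suppress=True)
s=ctrl.observe();print(s["tcp_rot"],s["position"],s["grip_width"],s["t"])
for n in ["top","scene"]:
    p,d=ctrl.get_image(n); cv2.imwrite(f"pics/{n}0.png",p[...,::-1]); np.save(n+"d.npy",d)
    K,W=w_from_c(n); print(n,W)
    for q in ["base_hole","hinge_line","lid_hole","lid_edge","pin","pin_grip","pin_tip","pin_stand","jig","bottle_blank","timer","tub_caps"]:
        for r in ctrl.tip_of(n,q)[:4]:
            u,v=r["centre"][0]*640,r["centre"][1]*400; dd=d[int(min(v,399)),int(min(u,639))]
            print(q,round(r["score"],2),int(u),int(v),pt(K,W,u,v,dd) if dd>0 else None)
print(ctrl.observe()["t"])
E
```

```text
[-0.   0.1  1.  -0. ] [173.7 600.  230.7] 85.02309941843103 0.0
top [[  -0.1   -1.     0.2  337. ]
 [  -1.     0.1   -0.   241.9]
 [  -0.    -0.2   -1.  1247.8]
 [   0.     0.     0.     1. ]]
base_hole 0.96 288 247 [479.5 347.5  22.2]
hinge_line 0.86 256 261 [446.4 441.9  54.2]
hinge_line 0.46 270 250 [464.4 390.9 122.4]
lid_hole 0.62 271 249 [467.8 388.5 114.2]
lid_edge 0.83 276 244 [492.5 383.1  16.3]
lid_edge 0.23 255 259 [451.4 444.9  53.2]
pin 0.71 329 215 [558.4 209.2  47.9]
pin 0.57 331 216 [555.5 203.5  42.2]
pin 0.39 329 249 [461.1 221.5   0.2]
pin_grip 0.5 326 244 [466.9 229.8  93. ]
pin_grip 0.39 332 211 [561.5 201.8  95.4]
pin_tip 0.38 332 209 [565.2 200.2  97.4]
pin_tip 0.22 262 193 [645.6 406.1  71.7]
pin_stand 0.62 328 215 [561.  212.2  44.1]
jig 0.55 277 252 [454.1 367.7 142.7]
bottle_blank 0.79 261 192 [646.1 407.   86.3]
bottle_blank 0.68 277 250 [460.5 368.5 144.5]
bottle_blank 0.25 272 248 [468.3 381.7 134.5]
timer 0.58 240 213 [604.4 486.2  14.1]
timer 0.16 332 208 [569.2 200.7  95.8]
tub_caps 0.69 402 153 [729.9 -43.3  50. ]
scene [[   0.7   -0.3    0.6  -84.8]
[... 183 characters left out ...]
nge_line 0.59 202 201 [412.2 400.7  77.8]
lid_hole 0.82 221 176 [450.9 364.2 144.1]
lid_edge 0.84 229 170 [482.1 376.7 143.5]
pin 0.58 268 241 [471.3 226.7  13.5]
pin 0.57 302 231 [546.2 189.2  24.3]
pin_grip 0.72 268 221 [469.  216.9  73.9]
pin_grip 0.7 304 208 [566.9 202.9  75.2]
pin_grip 0.38 250 191 [599.4 461.9  13.6]
pin_tip 0.48 306 232 [547.3 177.2  26.6]
pin_tip 0.47 266 246 [467.1 229.8   0.5]
pin_tip 0.42 225 174 [464.1 368.7 143.4]
pin_stand 0.89 305 234 [549.1 181.8  18.1]
pin_stand 0.65 304 233 [546.7 184.1  20.8]
jig 0.94 227 222 [436.5 337.9  33. ]
bottle_blank 0.83 280 195 [649.7 388.5   9.9]
timer 0.6 246 191 [590.4 465.6  15.6]
tub_caps 0.82 436 249 [716.3 -71.6  15.6]
1.3
```

View pics/top0.png

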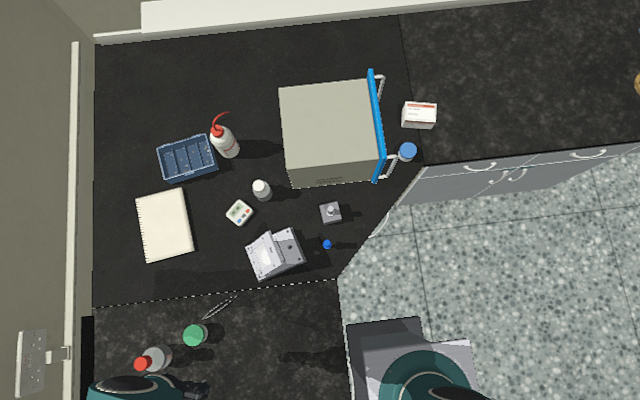

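View pics/scene0.png

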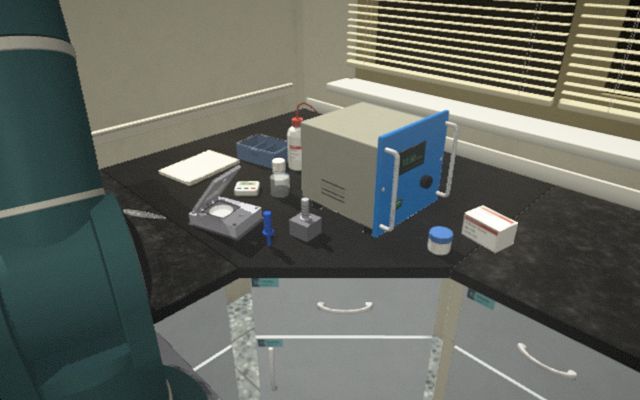

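The top view shows the jig at about (277,252) with its lid open towards the hinge at (255,261). Two things have the pin's shape: blue at top (327,244) / scene (268,225), and grey at top (331,211) / scene (305,212). The grey one stands in the grey square stand and is steel-coloured, so it fits. I'll confirm it in a crop and refine the poses.

Run:
```python
from h import *
np.set_printoptions(precision=3,suppress=True)
p=cv2.imread("pics/scene0.png"); q=cv2.imread("pics/top0.png")
a=cv2.resize(p[150:260,180:340],None,fx=4.5,fy=4.5,interpolation=2)[:, :720]; cv2.imwrite("pics/crop1.png",a)
print(toolT())
K,W=w_from_c("top")
for n,u,v,z in [("bh",288,247,34),("hinge",256,261,35),("stand",330.5,214,42),("piggrip top",332,210,97),("lidhole",271,249,130)]: print(n,ptz(K,W,u,v,z))
K,W=w_from_c("scene")
for n,u,v,z in [("bh",240,215,34),("pin",304,200,97),("stand",305,220,42)]: print(n,ptz(K,W,u,v,z))
print(ctrl.camera_model("wrist"))
```

```text
[[ -0.961   0.278  -0.    173.791]
 [  0.278   0.961  -0.    600.32 ]
 [ -0.     -0.     -1.    231.245]
 [  0.      0.      0.      1.   ]]
bh [479.434 347.305  34.   ]
hinge [448.809 447.178  35.   ]
stand [563.904 206.875  42.   ]
piggrip top [564.92  202.646  97.   ]
lidhole [468.264 386.756 130.   ]
bh [478.692 344.952  34.   ]
pin [566.03  203.188  97.   ]
stand [567.287 202.424  42.   ]
{'camera_matrix': array([[302.743,   0.   , 317.988],
       [  0.   , 302.743, 196.209],
       [  0.   ,   0.   ,   1.   ]]), 'T_tool_cam': array([[   0.001,   -0.966,   -0.258,   65.218],
       [   1.   ,    0.001,    0.001,   -1.166],
       [  -0.001,   -0.258,    0.966, -141.167],
       [   0.   ,    0.   ,    0.   ,    1.   ]])}
```

View pics/crop1.png

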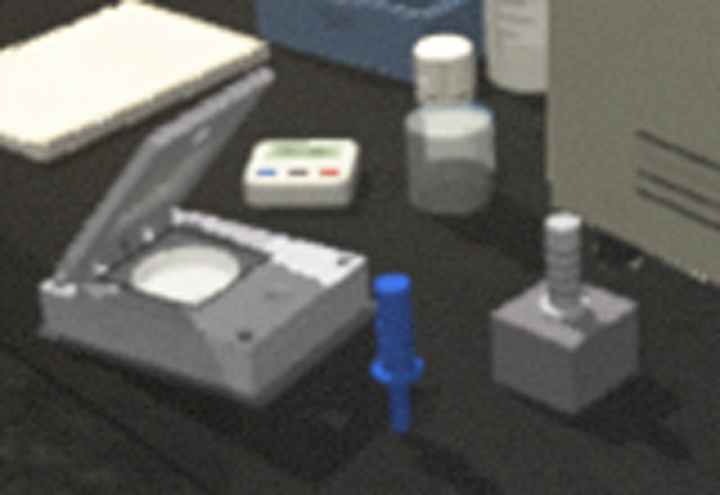

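The crop confirms it: the steel pin is at crop (563,270), standing in the grey stand, and the blue one at (395,350) is the look-alike. Next I rise, move above the jig with tool x along the jig's x, and shut the fingers.

Call:
arm_command(
  increments="0 0 -0.03 0 1; 0 0 -0.06 0.05 1; -0.03 -0.009 -0.06 0.15 1; -0.06 -0.018 -0.06 0.25 1; -0.095 -0.028 -0.06 0.35 1; -0.13 -0.039 -0.06 0.45 1; -0.165 -0.049 -0.06 0.55 1; -0.20 -0.059 -0.06 0.65 1; -0.235 -0.07 -0.06 0.75 1; -0.27 -0.08 -0.05 0.85 1; -0.30 -0.089 -0.04 0.95 1; -0.32 -0.095 -0.03 0.977 1; -0.32 -0.095 -0.03 0.977 1; -0.32 -0.095 -0.03 0.977 1",
)

```text
t: 2.47
position: [455.4, 419.2, 260.8]
tcp_rot: [0.0, 0.589, 0.808, -0.001]
contact_force: [-0.6, 0.8, 0.7]
grip_width: 0.2
grasp_force: 0.0
```

```bash
cat > look.py <<'E'
from h import *
import sys
np.set_printoptions(precision=2,suppress=True)
T=toolT(); print(T, ctrl.observe()["t"])
p,d=ctrl.get_image("wrist"); cv2.imwrite(f"pics/{sys.argv[1]}.png",p[...,::-1]); np.save("wd.npy",d); np.save("T.npy",T)
K,W=w_from_c("wrist",T)
for a in sys.argv[2:]:
    q,z=a.split(":")
    for r in ctrl.tip_of("wrist",q)[:3]:
        u,v=r["centre"][0]*640,r["centre"][1]*400; dd=d[int(min(v,399)),int(min(u,639))]
        print(q,round(r["score"],2),int(u),int(v),pt(K,W,u,v,dd) if dd>0 else None, ptz(K,W,u,v,float(z)))
E
python3 look.py w1 base_hole:34 hinge_line:35 lid_hole:128 lid_edge:147 pin:7 pin_grip:72 pin_stand:0
```

```text
[[ -0.31   0.95  -0.   455.39]
 [  0.95   0.31  -0.   419.22]
 [ -0.    -0.    -1.   260.77]
 [  0.     0.     0.     1.  ]] 2.4667
base_hole 0.75 444 150 [599.51 488.78  17.24] [592.35 488.41  34.  ]
hinge_line 0.82 318 145 [446.35 448.54  46.24] [446.7  447.53  35.  ]
lid_hole 0.96 317 219 [474.43 356.73  32.56] [464.29 388.67 128.  ]
lid_edge 0.74 318 242 [451.94 428.32 276.56] [469.27 374.57 147.  ]
pin 0.25 446 149 [601.64 490.22  16.94] [605.94 490.47   7.  ]
```

View pics/w1.png

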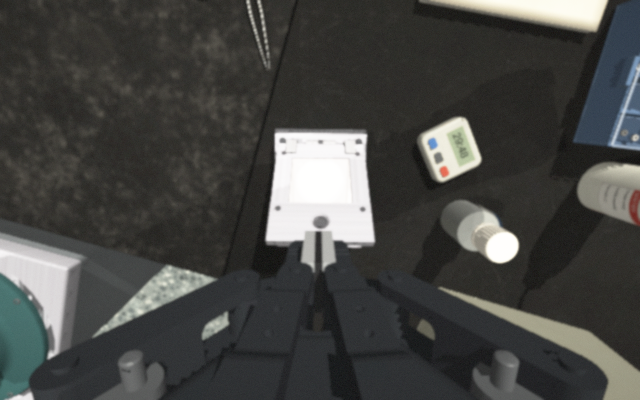

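The wrist view shows the open lid square to the tool: hinge at row about 140, window at (288–353, 158–205), hole at (320,222), front edge at row 244. I'll fit the lid plane from depth.

Run:
```python
from h import *
np.set_printoptions(precision=1,suppress=True)
d=np.load("wd.npy"); m=ctrl.camera_model("wrist"); K=np.array(m["camera_matrix"]); C=np.array(m["T_tool_cam"])
for u in (281,360):
  for v in (135,142,150,165,180,195,205,215,225,235,241): print(u,v,pt(K,C,u,v,d[v,u]))
print(pt(K,C,320,213,d[213,320]),pt(K,C,303,222,d[222,303]))
P=np.array([pt(K,C,u,v,d[v,u]) for u in list(range(278,285))+list(range(357,365)) for v in range(165,238) if d[v,u]>0])
c=P.mean(0); n=np.linalg.svd(P-c)[2][2]; print(c,n*100,np.arctan2(abs(n[0]),abs(n[2])))
```

```text
281 135 [ 41.7 -45.2 230.2]
281 142 [ 33.5 -45.2 228. ]
281 150 [ 26.  -43.2 208.7]
281 165 [ 11.7 -41.4 189.9]
281 180 [ -2.  -40.  174.8]
281 195 [-14.4 -38.5 159. ]
281 205 [-22.1 -37.6 148.9]
281 215 [-29.7 -36.8 140.1]
281 225 [-36.7 -35.9 131. ]
281 235 [-43.1 -35.  121.8]
281 241 [-47.5 -34.7 118.1]
360 135 [ 41.8  49.8 229.1]
360 142 [ 33.6  49.9 227.5]
360 150 [ 25.9  47.9 210.7]
360 165 [ 11.4  45.9 192.1]
360 180 [ -2.2  44.2 175.8]
360 195 [-14.2  42.4 158.5]
360 205 [-22.2  41.4 149.5]
360 215 [-29.4  40.4 139.5]
360 225 [-36.3  39.3 130. ]
360 235 [-43.7  38.7 123.2]
360 241 [-47.1  38.  117.3]
[-28.2   1.4 141.9] [-34.2 -15.  132.5]
[-18.2   4.9 154.1] [-78.   -0.9  62.5] 0.8952896559192126
```

Call:
arm_command(
  increments="-0.015 0.001 0.03 0 1; -0.03 0.001 0.06 0 1; -0.032 0.001 0.09 0 1; -0.032 0.001 0.11 0 1; -0.032 0.001 0.12 0 1; -0.038 0.001 0.127 0 1; -0.044 0.001 0.133 0 1; -0.05 0.001 0.139 0 1; -0.056 0.001 0.146 0 1; -0.061 0.001 0.153 0 1; -0.066 0.001 0.159 0 1; -0.07 0.001 0.166 0 1; -0.074 0.001 0.173 0 1; -0.077 0.001 0.18 0 1; -0.079 0.001 0.187 0 1; -0.081 0.001 0.193 0 1; -0.082 0.001 0.198 0 1; -0.083 0.001 0.202 0 1; -0.083 0.001 0.202 0 1",
)

```text
t: 4.45
position: [480.9, 341.1, 58.4]
tcp_rot: [-0.0, 0.589, 0.808, -0.001]
contact_force: [0.4, 0.8, 0.3]
grip_width: 0.1
grasp_force: 0.0
```

Call:
arm_command(
  increments="0 0 0.002 0 1; 0 0 0.004 0 1; 0 0 0.006 0 1; 0 0 0.008 0 1; 0 0 0.008 0 1",
)

```text
t: 4.87
position: [481.0, 341.4, 51.0]
tcp_rot: [0.0, 0.589, 0.808, -0.0]
contact_force: [0.0, -0.1, -0.3]
grip_width: 0.0
grasp_force: 0.0
```

Call:
arm_command(
  increments="0 0 0.001 0 1; 0 0 0.002 0 1; 0 0 0.003 0 1; 0 0 0.003 0 1",
)

```text
t: 5.2
position: [481.3, 341.3, 48.2]
tcp_rot: [0.0, 0.589, 0.808, -0.0]
contact_force: [0.7, -1.3, 3.9]
grip_width: 0.0
grasp_force: 1.4
```

Call:
arm_command(
  increments="0 0 0.001 0 1; 0 0 0.001 0 1; 0 0 -0.01 0 1; 0 0 -0.04 0 1; 0.02 0 -0.08 0 0; 0.05 0 -0.12 0 -1; 0.05 0 -0.12 0 -1; 0.05 0 -0.12 0 -1",
)

```text
t: 5.87
position: [465.6, 392.3, 172.0]
tcp_rot: [-0.0, 0.587, 0.809, 0.003]
contact_force: [0.3, 0.2, 0.1]
grip_width: 47.9
grasp_force: 0.0
```

```bash
python3 look.py w2 lid_hole:49 lid_edge:50 hinge_line:35
python3 - <<'E'
from h import *
np.set_printoptions(precision=1,suppress=True)
T=np.load("T.npy");d=np.load("wd.npy");K,W=w_from_c("wrist",T)
p=cv2.imread("pics/w2.png")
cv2.imwrite("pics/w2c.png",p)
for u,v in [(280,200),(360,200),(280,260),(360,260)]: print(u,v,pt(K,W,u,v,d[v,u]))
E
```

```text
[[ -0.31   0.95   0.   465.63]
 [  0.95   0.31   0.   392.33]
 [  0.     0.    -1.   172.  ]
 [  0.     0.     0.     1.  ]] 5.8667
lid_hole 0.6 315 242 [481.88 333.93  26.15] [478.91 343.37  49.  ]
lid_edge 0.88 317 266 [496.57 294.95  -2.45] [487.94 321.12  50.  ]
hinge_line 0.94 315 120 [445.03 448.93  40.52] [445.04 448.85  35.  ]
280 200 [435.6 371.8  45.3]
360 200 [505.7 394.3  44.4]
280 260 [452.4 315.4  48.3]
360 260 [525.6 338.7  47.3]
```

View pics/w2.png

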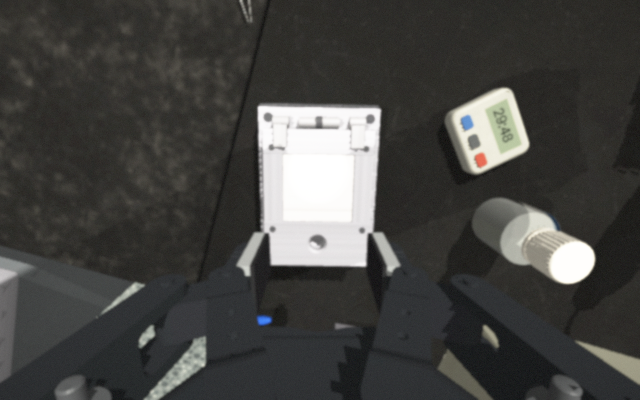

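The lid now stands on its spring, about 4 mm ajar, with its hole at (317,242), about world (479.5,343). Next I move over the steel pin, turned so that the fingers stay clear of the instrument box.

Call:
arm_command(
  increments="-0.01 0.002 -0.02 -0.1 -0.4; -0.035 0.006 -0.03 -0.2 -0.4; -0.065 0.011 -0.03 -0.3 -0.4; -0.095 0.016 -0.03 -0.41 -0.4; -0.125 0.021 -0.03 -0.52 -0.4; -0.155 0.026 -0.03 -0.63 -0.4; -0.18 0.031 -0.03 -0.74 -0.4; -0.2 0.034 -0.025 -0.85 -0.4; -0.211 0.036 -0.02 -0.96 -0.4; -0.211 0.036 -0.02 -1.07 -0.4; -0.211 0.036 -0.02 -1.1 -0.4; -0.211 0.036 -0.02 -1.1 -0.4",
)

```text
t: 7.07
position: [564.6, 197.8, 187.1]
tcp_rot: [-0.001, 0.079, 0.997, -0.001]
contact_force: [-0.1, 0.2, -0.0]
grip_width: 59.8
grasp_force: 0.0
```

```bash
python3 look.py w3 pin_grip:72 pin_stand:0 pin:7
python3 - <<'E'
from h import *
np.set_printoptions(precision=1,suppress=True)
T=np.load("T.npy");d=np.load("wd.npy");K,W=w_from_c("wrist",T)
v,u=np.mgrid[120:300,230:400]; P=np.array([pt(K,W,a,b,d[b,a]) if d[b,a]>0 else [0,0,-9] for a,b in zip(u.ravel(),v.ravel())])
near=np.hypot(P[:,0]-565,P[:,1]-204)<60
for lo,hi in [(92,102),(38,46)]:
    m=near&(P[:,2]>lo)&(P[:,2]<hi); Q=P[m]; print(m.sum(),Q.mean(0),Q.min(0),Q.max(0))
E
```

```text
[[ -0.99   0.16  -0.   564.62]
 [  0.16   0.99  -0.   197.82]
 [  0.    -0.    -1.   187.1 ]
 [  0.     0.     0.     1.  ]] 7.0667
pin_grip 0.95 329 196 [562.79 206.35  93.8 ] [568.61 206.28  72.  ]
pin_grip 0.61 290 15 [408.89 196.48  18.62] [424.62 198.32  72.  ]
pin_stand 0.8 326 181 [561.34 206.03  43.87] [570.77 205.86   0.  ]
pin 0.86 327 184 [562.87 206.06  49.81] [572.5  205.89   7.  ]
pin 0.86 328 75 [464.24 222.77  14.78] [463.35 223.16   7.  ]
362 [570.7 205.5  94.5] [562.4 196.8  92. ] [579.9 214.   96.5]
2599 [567.9 205.6  40.9] [540.2 174.7  38.1] [602.1 236.3  45.9]
```

View pics/w3.png

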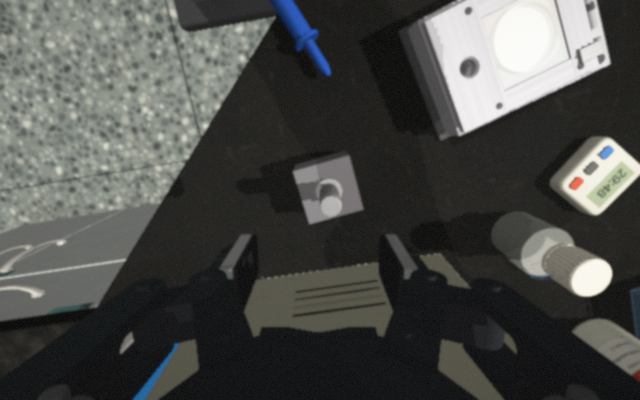

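The wrist picture shows the steel pin upright in its stand, its top at (330,206), about world (571,205.5). The blue one is at (305,35). I descend around the steel pin and grip it.

Call:
arm_command(
  increments="-0.005 0.0085 0.02 0 -0.4; -0.005 0.0085 0.05 0 -0.4; -0.005 0.0085 0.08 0 -0.4; -0.005 0.0085 0.105 0 -0.4; -0.005 0.0085 0.122 0 -0.4; -0.005 0.0085 0.131 0 -0.4; -0.005 0.0085 0.131 0 -0.4; -0.005 0.0085 0.131 0 0.2; -0.005 0.0085 0.131 0 0.6; -0.005 0.0085 0.131 0 1; -0.005 0.0085 0.131 0 1; -0.005 0.0085 0.131 0 1; -0.005 0.0085 0.131 0 1; -0.005 0.0085 0.131 0 1",
  newtons=80,
)

```text
t: 8.43
position: [571.8, 207.1, 58.7]
tcp_rot: [0.001, 0.079, 0.997, 0.0]
contact_force: [-2.3, -0.5, 9.0]
grip_width: 16.4
grasp_force: 77.7
```

Call:
arm_command(
  increments="0 0 -0.005 0 1; 0 0 -0.02 0 1; 0 0 -0.04 0 1; 0 0 -0.06 0 1; 0 0 -0.08 0 1; 0.01 0.011 -0.085 0 1; 0.03 0.032 -0.085 0 1; 0.05 0.053 -0.085 0 1; 0.07 0.075 -0.085 0 1; 0.09 0.096 -0.085 0 1; 0.105 0.112 -0.085 0 1; 0.112 0.119 -0.085 0 1; 0.1125 0.12 -0.08 0 1; 0.1125 0.12 -0.08 0 1",
)

```text
t: 9.6
position: [479.1, 342.7, 136.9]
tcp_rot: [-0.0, 0.079, 0.997, -0.0]
contact_force: [0.7, -0.3, -1.7]
grip_width: 15.9
grasp_force: 78.0
```

```bash
python3 look.py w4 lid_hole:49 pin_tip:87 pin_grip:155
python3 - <<'E'
from h import *
np.set_printoptions(precision=1,suppress=True)
print(ctrl.observe()["grip_width"])
p=cv2.imread("pics/w4.png"); s,_=ctrl.get_image("scene")
a=cv2.resize(p[100:300,220:420],(500,500),interpolation=2); b=cv2.resize(s[140:240,180:300,::-1],None,fx=4.15,fy=4.15)[:500]
b=cv2.resize(s[150:250,190:250,::-1],(300,500),interpolation=2); cv2.imwrite("pics/w4c.png",np.hstack([a,b]))
for q in ["pin_tip","lid_hole","pin_grip"]:
  for r in ctrl.tip_of("scene",q)[:2]: print(q,r["score"],np.array(r["centre"])*[640,400])
E
```

```text
[[ -0.99   0.16  -0.   479.05]
 [  0.16   0.99  -0.   342.69]
 [  0.    -0.    -1.   136.85]
 [  0.     0.     0.     1.  ]] 9.6
lid_hole 0.72 315 200 [487.45 337.74  15.7 ] [478.17 339.55  49.  ]
pin_tip 0.75 318 215 [466.15 344.06 121.97] [477.75 342.29  87.  ]
pin_tip 0.22 319 216 [466.42 344.43 122.69] [478.39 342.7   87.  ]
pin_grip 0.91 316 257 [470.52 342.42 163.05] [474.45 341.75 155.  ]
pin_grip 0.7 479 285 [594.38 480.29  19.13] [499.89 412.94 155.  ]
pin_grip 0.68 139 135 [406.89 199.64  16.89] [410.83 280.2  155.  ]
16.18181510618601
pin_tip 0.66 [242.8 199.1]
pin_tip 0.6 [262.8 240.6]
lid_hole 0.62 [241.9 211. ]
pin_grip 0.56 [236.2 176.2]
pin_grip 0.5 [255.7 259. ]
```

View pics/w4c.png

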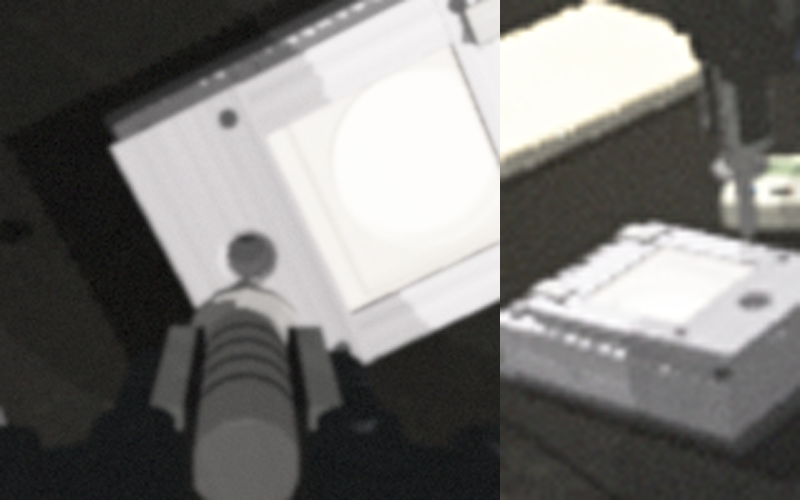

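Run:
```python
from h import *
np.set_printoptions(precision=1,suppress=True)
for n in ["scene"]:
    m=ctrl.camera_model(n); K=np.array(m["camera_matrix"]);C=np.array(m["camera_from_world"])
    for l,P in [("tip",(479.1,342.7,85.2)),("collar",(479.1,342.7,123)),("top",(479.1,342.7,175)),("hole",(479.5,343,49.5)),("hole2",(480.3,343.2,49.5))]:
        q=K@(C@np.r_[P,1])[:3]; q=q[:2]/q[2]; print(l,q,"crop",500+(q[0]-190)*5,(q[1]-150)*5)
T=np.load("T.npy");d=np.load("wd.npy");K,W=w_from_c("wrist",T);Ti=np.linalg.inv(T)
V=np.linalg.inv(W)
for l,P in [("tip",(0,0,51.7)),("collar top",(0,0,11.7)),("top",(0,0,-38.3))]:
    q=K@(V@T@np.r_[P,1])[:3]; q=q[:2]/q[2]; print(l,q,"crop",(q[0]-220)*2.5,(q[1]-100)*2.5)
```

```text
tip [238.9 197.1] crop 744.6032364606526 235.71832315824693
collar [237.6 183.3] crop 737.87923873689 166.25323884890648
top [235.7 163.4] crop 728.2608246707913 66.88617010905844
hole [240.2 209.8] crop 751.0484962870531 298.8037662897467
hole2 [240.4 209.6] crop 752.1139110024499 298.0971400219258
tip [319.4 216.2] crop 248.43931489653343 290.6084795413096
collar top [319.8 239.9] crop 249.41546174504964 349.7891250074617
top [320.6 291.6] crop 251.5484906805841 479.1078124516517
```

Pin and hole line up with the projections: the tip is seen at (745,235) where (745,236) was predicted, and the hole at (754,300). I shift by about 1 mm and lower the pin through the lid hole.

Call:
arm_command(
  increments="-0.001 0.0005 0.01 0 1; -0.001 0.0005 0.02 0 1; -0.001 0.0005 0.028 0 1; -0.001 0.0005 0.034 0 1; -0.001 0.0005 0.04 0 1; -0.001 0.0005 0.045 0 1; -0.001 0.0005 0.048 0 1; -0.001 0.0005 0.048 0 1",
)

```text
t: 10.67
position: [479.9, 343.3, 88.6]
tcp_rot: [-0.0, 0.079, 0.997, -0.0]
contact_force: [0.0, 0.1, -0.9]
grip_width: 16.5
grasp_force: 78.0
```

Call:
arm_command(
  increments="0 0 0.004 0 1; 0 0 0.008 0 1; 0 0 0.012 0 1; 0 0 0.016 0 1; 0 0 0.019 0 1; 0 0 0.021 0 1; 0 0 0.021 0 1",
)

```text
t: 11.25
position: [480.0, 343.3, 67.8]
tcp_rot: [-0.0, 0.079, 0.997, -0.0]
contact_force: [0.5, 0.7, -0.9]
grip_width: 16.6
grasp_force: 78.0
```

Call:
arm_command(
  increments="0 0 0.002 0 1; 0 0 0.004 0 1; 0 0 0.006 0 1; 0 0 0.007 0 1; 0 0 0.007 0 1",
)

```text
t: 11.67
position: [480.3, 343.2, 61.2]
tcp_rot: [0.0, 0.079, 0.997, -0.0]
contact_force: [1.2, -2.6, 4.8]
grip_width: 15.6
grasp_force: 77.9
```

Call:
arm_command(
  increments="0 0 0.001 0 1; 0 0 0.002 0 1; 0 0 0.002 0 1; 0 0 0.002 0 1",
)

```text
t: 12.0
position: [480.3, 343.3, 59.4]
tcp_rot: [0.0, 0.079, 0.997, -0.0]
contact_force: [0.8, -4.1, 5.5]
grip_width: 16.5
grasp_force: 78.0
```

Call:
arm_command(
  increments="0 0 0.001 0 1; 0 0 0.001 0 1; 0 0 0.001 0 1",
)

```text
t: 12.25
position: [480.4, 343.3, 58.5]
tcp_rot: [0.0, 0.079, 0.997, 0.0]
contact_force: [1.3, -3.4, 6.7]
grip_width: 16.5
grasp_force: 78.0
```

Call:
arm_command(
  increments="0 0 0.001 0 1; 0 0 0.001 0 1; 0 0 0.001 0 1",
)

```text
t: 12.5
position: [480.5, 343.3, 57.6]
tcp_rot: [0.0, 0.079, 0.997, 0.0]
contact_force: [0.9, -3.3, 7.9]
grip_width: 16.1
grasp_force: 78.1
```

Call:
arm_command(
  increments="0 0 0.001 0 1; 0 0 0.001 0 1; 0 0 0.001 0 1",
)

```text
t: 12.75
position: [480.7, 343.3, 56.8]
tcp_rot: [0.0, 0.08, 0.997, 0.0]
contact_force: [0.3, -4.9, 10.2]
grip_width: 16.2
grasp_force: 78.3
```

Call:
arm_command(
  increments="0 0 0.001 0 1; 0 0 0.001 0 1; 0 0 0.001 0 1",
)

```text
t: 13.0
position: [480.9, 343.4, 56.3]
tcp_rot: [0.001, 0.08, 0.997, 0.0]
contact_force: [-0.9, -6.2, 19.7]
grip_width: 16.1
grasp_force: 80.1
```

The force jumped to 20 N, so the hard stop is reached. I'll check with one picture.

Run:
```python
from h import *
np.set_printoptions(precision=1,suppress=True)
T=toolT();p,d=ctrl.get_image("wrist");s,_=ctrl.get_image("scene");K,W=w_from_c("wrist",T)
o=ctrl.observe();print(o["contact_force"],o["position"],o["t"])
a=cv2.resize(p[60:310,210:510,::-1],(480,400),interpolation=2);b=cv2.resize(s[150:250,190:270,::-1],(320,400),interpolation=2)
cv2.imwrite("pics/fin.png",np.hstack([a,b]))
h=np.array([447.,447.]);x=np.array([-.31,.95]);y=np.array([.95,.31])
V=np.linalg.inv(W)
for dx,dy in [(-130,38),(-130,-38),(-100,40),(-60,40),(-25,40)]:
    q=K@(V@np.r_[h+x*dx+y*dy,43,1])[:3];u,v=(q[:2]/q[2]).astype(int)
    print(dx,dy,u,v,pt(K,W,u,v,d[v,u]) if 0<=v<400 and 0<=u<640 else None)
```

```text
[-1.6 -5.9 19.4] [480.9 343.4  56.4] 13.1
-130 38 317 307 [526.8 334.5  37.8]
-130 -38 251 195 [452.  309.9  37.2]
-100 40 365 289 [471.  359.  112.3]
-60 40 430 260 [505.2 403.4  39.8]
-25 40 489 233 [493.8 436.8  40. ]
```

View pics/fin.png

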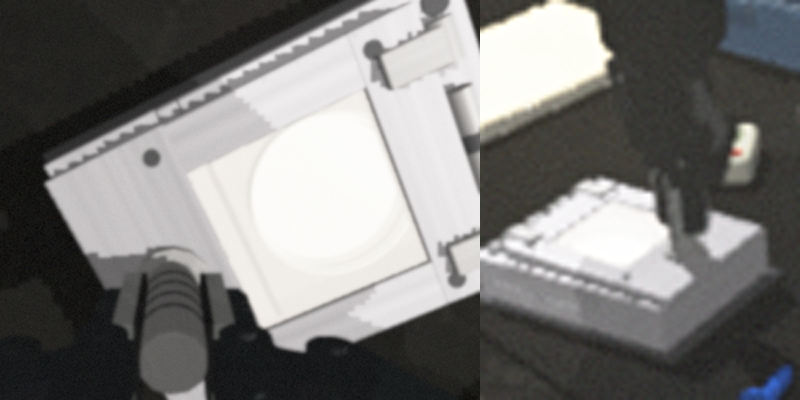

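The picture shows the lid flat: the front reads no higher than the rear, and the collar sits on the lid at about (165,260). The pin is held with about 20 N of downward push, so I'm handing in.

```bash
python3 -c "
from bench import ctrl
print(ctrl.hand_in())"
```

```text
the job is handed in; nothing more can be done
None
```

I closed the lid, pushed the steel pin home and handed the job in at about 13 s, with the pin still gripped and pressing the lid onto its hard stop at about 20 N; the judge's result was not shown.

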